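Magnetise the screwdriver bit

TASK

Take the thick-handled screwdriver out of the rack and dip its blade straight down the slanted bore of the magnetiser with the round barrel (not the square one, which demagnetises), gently pressing the sprung seat hidden inside about half-way down for about half a second. Then draw it out and stand it back upright in the same rack hole it came from, let go, and leave the other things where they are.

Things in the scene. Friction and masses are not known exactly. Their poses are not given: they have to be found in the camera images.
- driver: The thick-handled screwdriver, about 0.1 kg, standing upright in one of the two outer rack holes. Origin on its axis at the flat underside of the collar that rests on the rack; z runs up the handle. Handle: plain round, diameter 26 mm, from z = +6 to +91 mm; collar diameter 29 mm, z = 0 to +6; neck diameter 11 mm, z = 0 to -12; round steel blade diameter 7 mm, z down to -85 mm.
- driver_tip (a point): Blade tip of the thick-handled screwdriver: on its axis, 85 mm below its origin; same axes.
- rack: Aluminium tool rack fixed to the bench, 210 mm long along its y, top plate 60 mm wide (x) and 12 mm thick, its top 100 mm above the bench, on two end legs. Three round through holes of diameter 17 mm along y, 75 mm apart. Origin on the bench under the middle hole.
- rack_left (a point): Centre of the rack hole at the rack's +y end, at the top face.
- rack_right (a point): Centre of the rack hole at the rack's -y end, at the top face.
- mag: Magnetiser block fixed to the bench: black foot 110 x 80 x 14 mm with a grey ROUND barrel, outer diameter 38 mm, length 62 mm, leaning 25 degrees (0.436 rad) towards the block's -x side. Origin at the centre of the foot's underside, z up. It may stand at either of two places, changing with the other block.
- mag_mouth (a point): Centre of the mouth of the round barrel. Its z axis is the axis of the bore and points up out of it (slanted 25 degrees from vertical). The bore is round, diameter 22 mm. Inside is a sprung brass seat (disc of diameter 19 mm) whose top lies somewhere between 20 and 40 mm below the mouth when untouched; this height changes from start to start and is not reported, so it must be felt.
- seat (a joint): How far the sprung seat in the round bore is pushed down from its untouched position, in m: 0 untouched, 0.008 fully down on its hard stop. It needs 1 N to start moving and 0.8 N more per mm (about 4 N at half-way, 7.5 N fully down).
- demag: Demagnetiser block, to be left alone: same foot, but a SQUARE barrel 38 x 38 mm with a square bore of 22 mm, leaning 25 degrees towards its own -x. Origin at the centre of the foot's underside. Fixed to the bench.
- demag_inside (a point): Point on the axis of the square bore, 15 mm below its mouth.
- slim: A smaller screwdriver in the other outer rack hole, to be left alone: handle diameter 21 mm, top 55 mm above the rack. Origin on its axis at the rack's top face.
- tub: Clear plastic tub of black screws, diameter 68 mm, 30 mm high, loose on the bench. Origin under its centre. Leave it alone.
- tape: Roll of paper tape lying flat, outer diameter 72 mm, 18 mm high, loose on the bench. Origin under its centre. Leave it alone.

How it is judged:
On the way, in this order (a step that is already met when the one before it is completed fails the run):
1. the thick-handled screwdriver is lifted clear of the rack (height (world z) of driver_tip above 0.105 m), for 0.1 s.
2. its blade, in line with the bore within about 14 degrees, holds the sprung seat of the round barrel at least 2.5 mm down for 0.3 s (value of joint seat above 0.0025 m and z of driver_tip in the frame of mag_mouth below -0.015 m and contact force between driver and mag above 1 N and angle between the z axis of driver and the z axis of mag_mouth, either way round below 0.25 rad), for 0.3 s.
3. the blade is drawn out of the barrel (z of driver_tip in the frame of mag_mouth above 0.01 m), for 0.1 s.
At the end, for the whole second after the job is handed in: The thick-handled screwdriver stands at rest in the rack hole it came from, its collar on the rack (origin within 8 mm of where it started), upright within 0.1 rad, and the sprung seat is free again (under 2 mm) (distance of driver from where it was at the start of the episode below 0.008 m and angle between driver's own z axis and vertical below 0.1 rad and linear speed of driver below 0.02 m/s and value of joint seat below 0.002 m); the robot touches nothing.
It fails at once if the screwdriver is pressed against the magnetiser with more than 20 N (contact force between driver and mag above 20 N).
It fails at once if the blade enters the square demagnetiser (distance between driver_tip and demag_inside below 0.015 m).
It fails at once if the smaller screwdriver is moved by more than 20 mm (distance of slim from where it was at the start of the episode above 0.02 m).
It fails at once if the tub is moved by more than 25 mm (distance of tub from where it was at the start of the episode above 0.025 m).
It fails at once if the tape is moved by more than 25 mm (distance of tape from where it was at the start of the episode above 0.025 m).
It also fails if it takes over 53 s, if anything falls off the work surface, if the arm or the gripper's body presses on something with over 40 N, if the wrist force passes 120 N, or if a joint passes its speed limit or range.

ROBOT

A 6-joint arm with a two-finger parallel gripper is mounted at the origin on the work surface. World frame = base frame: x ahead of the robot, y to its left, z up, the work surface at z = 0. Lengths are in m, angles in rad, forces in N, time in s.
With the tool pointing down it reaches from about 0.375 to 0.975 m from the base axis. Payload 3.8 kg.
Tool frame: the origin (TCP) lies at the very end of the fingers, on their centre line; the grasp point (between the pads) lies bot.hold_point_z behind it (bot.hold_point_z is the distance from the TCP to the grasp point, in m); z points along the fingers, y is the line along which they close (so a half turn about z gives the same grasp; the last joint's range is limited). The gripper opens to 85 mm and grips with 20 to 120 N. Pads are 22 mm wide; open, the fingers measure 114 mm over their backs; the gripper's body (76 mm by 85 mm) begins 54 mm behind the grasp point. The pads swing forward as they close: fully open they stand 13 mm farther back than shut.
Start: joints at [1.283, 0.264, 1.604, -0, 1.274, -0.037], TCP at [0.168, 0.654, 0.203] pointing down, gripper open.
Joint ranges: [-2.63, 2.63], [-0.94, 2.18], [0.31, 2.57], [-1.31, 4.45], [0, 2.66], [-2.55, 2.55]. Speed limits (rad/s): [2.57, 2.57, 3.14, 3.14, 3.14, 3.14].

INTERFACE

Orientations are given as a rotation vector (axis times angle).
In Python, from workcell import bot, telemetry, read_camera, camera_info gives the robot as it stands (bot), with the cameras as plain functions and the readings (telemetry).
- The arm moves only by the shell command python3 jog.py [OPENING] [FORCE], which reads ROWS from standard input. ROWS is a JSON list of rows, 1 to 5 of them, each an object with the fields dx, dy, dz (the shift in shares of the most that a row can go, 1 being 62.5 mm), spin (a turn about the tool's z in normalised numbers (1 is 4 rad)); a field left out counts as zero; each row shifts and turns the commanded pose from where the row before left it, along the tool's axes as they then stand; what a row does not reach is not made up. A row lasts 1/8 s, in which the tool goes at most 0.0625 m and 0.188 rad, less where a joint would pass 70% of its speed; a pose out of reach is approached as far as the arm can. OPENING is the opening from 0.0 (shut) to 1.0 (fully open), set as the command begins (- or left out keeps the last). The fingers move at their own pace and stop on an object; FORCE is the grip in N (left out, the last holds). Time passes only in rows, so rows that do not move let the fingers close. It prints the time, the measured TCP pose, the force, the opening and the grip force at its end. No shift or turn number may pass 1 either way. Input that does not fit is refused with a message, and nothing moves.
- telemetry.read_state(): the state, without advancing time (a new reading comes with each control period).
- read_camera(name): name is "side" or "top" or "wrist"; returns the picture (420x560x3 uint8, red, green, blue); there is no depth.
- camera_info(name): a dict with "intrinsics" (3x3 intrinsics, pixels), "extrinsics" (4x4, takes a point from camera to world coordinates). Camera axes: x right, y down, z forward; pixel columns grow to the right and rows downward; lengths in m; the calibration is good to about 2 mm. The wrist camera is an equidistant fisheye: a pixel r from the principal point sees the ray r / f radians off the axis. A picture is of the moment at which its call begins: read the wrist's pose just before it. camera_info takes no time and is no camera call; for the wrist camera it gives the pose at the moment of the call.
- bot.finish_job(): hands the job in; it is judged then, once.
The state is a dict: "time": time; "q": joint angles; "joint_vel": joint speeds; "joint_torque": joint torques, N m; "tool_pos": TCP position; "tcp_rot": TCP orientation; "wrist_force": force on the tool from outside, world axes, zero at the start; "torque": the same for the moment, N m; "width": opening from 0.0 (shut) to 1.0 (fully open); "grip_force": force on a finger pad.
Only numpy, scipy, OpenCV 4.12 (cv2) and the standard library are available. Lean on these libraries where they do the work, as an engineer would, in place of code of your own. Each camera call takes 0.05 s, during which the arm holds its last target. There are 200 camera calls.

## Working session

There is one attempt and no reset: what is moved stays moved. The work goes in short steps, Python scripts to look and compute and a shell command to move; the robot and the scene stay as the last step left them, time stands still between calls to the robot, and variables do not carry over. Pictures are saved under pics/ and viewed, at most 10 in all, crops included, and the job is handed in when it is done.

```bash
ls; mkdir -p pics
python3 - <<'E'
from workcell import bot, telemetry, read_camera, camera_info
import cv2,numpy as np
np.set_printoptions(precision=4,suppress=True)
for n in ("side","top"):
    im=read_camera(n); cv2.imwrite(f"pics/{n}0.png",im[:,:,::-1]); i=camera_info(n); print(n,i["intrinsics"],i["extrinsics"])
print(telemetry.read_state(),bot.hold_point_z)
E
```

```text
jog.py
pics
workcell.py
side [[406.618    0.     280.0227]
 [  0.     406.618  210.9529]
 [  0.       0.       1.    ]] [[ 0.9937 -0.0588  0.0951  0.5303]
 [-0.1109 -0.6304  0.7683 -0.5361]
 [ 0.0148 -0.7741 -0.6329  0.5756]
 [ 0.      0.      0.      1.    ]]
top [[419.6978   0.     277.4713]
 [  0.     419.6978 212.1628]
 [  0.       0.       1.    ]] [[ 0.0126 -0.9956  0.0926  0.5512]
 [-0.9999 -0.0119  0.0079  0.0525]
 [-0.0067 -0.0927 -0.9957  0.8888]
 [ 0.      0.      0.      1.    ]]
{'time': 0.1, 'q': array([ 1.2831,  0.2648,  1.6053,  0.    ,  1.2737, -0.0369]), 'joint_vel': array([ 0.0005, -0.0007, -0.0038,  0.0013, -0.0005,  0.0005]), 'joint_torque': array([  0.0027, -51.6702, -36.8598,  -0.0001,   0.0063,   0.    ]), 'tool_pos': array([0.1673, 0.6532, 0.2021]), 'tcp_rot': array([-0.3929, -3.1166,  0.0033]), 'wrist_force': array([-0.2339, -0.2658, -0.0848]), 'torque': array([ 0.0173, -0.0275, -0.0222]), 'grip_force': 0.0, 'width': 1.000280836930748} 0.0187
```

View pics/side0.png

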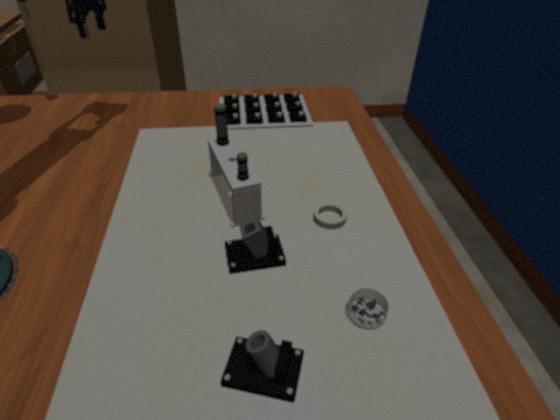

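View pics/top0.png

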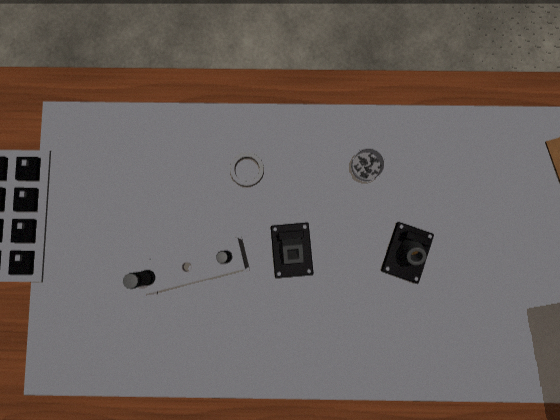

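The side view shows the driver at (221,105–145), the slim one at (242,155–178), the square barrel at (255,235) and the round mouth at (260,340). In the top view the driver's handle top is at (132,280), slim at (223,257), the square mouth at (293,254) and the round mouth at (417,256). The driver is in the +y hole. Next I'll zoom in.

Run:
```python
import cv2,numpy as np
s=cv2.imread("pics/side0.png");t=cv2.imread("pics/top0.png")
def c(im,x,y,w=80,h=60):
    k=cv2.resize(im[y:y+h,x:x+w],(400,300),interpolation=cv2.INTER_CUBIC); k=cv2.convertScaleAbs(k,alpha=1.8,beta=15)
    for i in range(0,w,10):
        cv2.line(k,(i*5,0),(i*5,5),(0,0,255),1); cv2.putText(k,str(x+i),(i*5,14),0,.3,(0,0,255),1)
    for j in range(0,h,10):
        cv2.line(k,(0,j*5),(5,j*5),(0,0,255),1); cv2.putText(k,str(y+j),(6,j*5+4),0,.3,(0,0,255),1)
    return k
cv2.imwrite("pics/z1.png",np.vstack([np.hstack([c(s,190,95),c(s,220,325,90,75) if 0 else c(s,220,330)]),np.hstack([c(t,115,245),c(t,370,220)])]))
```

```text
(no output)
```

View pics/z1.png

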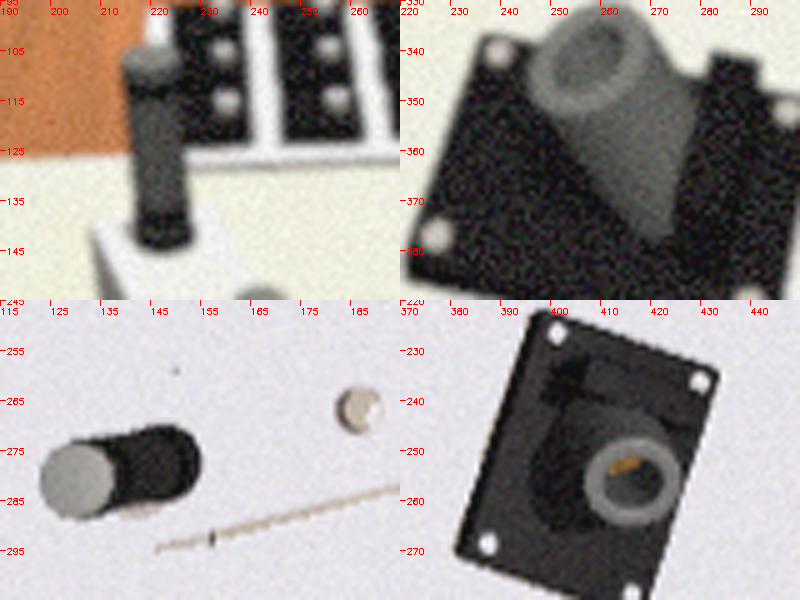

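The crops give these pixels:
- **Driver handle top:** top view (130.2,280.6), side view (219.8,106.8).
- **Round mouth:** top view (416,255.7), side view (257.2,341.7).
- **Foot screws (top view):** (401,226), (429.6,236), (387.2,268.4), (416,278.4).

Now I'll triangulate.

```bash
cat > h.py <<'E'
from workcell import bot, telemetry, read_camera, camera_info
import numpy as np
from scipy.spatial.transform import Rotation as R
np.set_printoptions(precision=4,suppress=True)
def ray(n,uv):
    i=camera_info(n);K=np.array(i["intrinsics"]);T=np.array(i["extrinsics"])
    d=T[:3,:3]@np.linalg.solve(K,[uv[0],uv[1],1]);return T[:3,3],d/np.linalg.norm(d)
def plane(n,uv,z):
    o,d=ray(n,uv);return o+d*(z-o[2])/d[2]
def tri(a,b):
    (o,d),(p,e)=ray("top",a),ray("side",b)
    s=np.linalg.lstsq(np.c_[d,-e],p-o,rcond=None)[0];A=o+d*s[0];B=p+e*s[1]
    return (A+B)/2,np.linalg.norm(A-B)
def toworld(v): return R.from_rotvec(telemetry.read_state()["tcp_rot"]).inv().apply(v)
E
python3 - <<'E'
from h import *
print("handle top",tri((130.2,280.6),(219.8,106.8)))
print("mouth",tri((416,255.7),(257.2,341.7)))
S=np.array([plane("top",p,.015) for p in((401,226),(429.6,236),(387.2,268.4),(416,278.4))]);print(S,S.mean(0))
print(S[0]+S[1]-S[2]-S[3], "sidescrews",[plane("side",p,.015) for p in((239,340.3),(227,377))])
print("collar side",plane("side",(222.3,143.5),.1),"mid hole",plane("top",(186.3,266.8),.1),"slim top",plane("top",(223,257),.155))
E
```

```text
handle top (array([0.4987, 0.2999, 0.1895]), np.float64(0.002066559521889547))
mouth (array([ 0.5439, -0.2098,  0.0717]), np.float64(0.0038605935266289243))
[[ 0.6066 -0.198   0.015 ]
 [ 0.5865 -0.2569  0.015 ]
 [ 0.5187 -0.1683  0.015 ]
 [ 0.4991 -0.2272  0.015 ]] [ 0.5527 -0.2126  0.015 ]
[ 0.1754 -0.0594 -0.    ] sidescrews [array([ 0.5152, -0.1676,  0.015 ]), array([ 0.4959, -0.2264,  0.015 ])]
collar side [0.4964 0.298  0.1   ] mid hole [0.52   0.2277 0.1   ] slim top [0.5399 0.1521 0.155 ]
```

```bash
cat >> h.py <<'E'
def go(target,yaw=np.arctan2(.947,.321)):
    s=telemetry.read_state();r=R.from_rotvec(s["tcp_rot"]);M=r.as_matrix()
    print("t",round(s["time"],2),"tcp",s["tool_pos"],"tilt",M[:,2],"F",toworld(s["wrist_force"]),"w",round(s["width"],3),"g",round(s["grip_force"],1))
    print("d tool",r.inv().apply(np.array(target)-s["tool_pos"]),"turn",(np.arctan2(M[1,1],M[0,1])-yaw))
E
python3 -c "
from h import *
go([.499,.2995,.235])"
```

```text
t 0.1 tcp [0.1673 0.6532 0.2021] tilt [-0.0006 -0.002  -1.    ] F [ 0.1606 -0.3153  0.0855] w 1.0 g 0.0
d tool [-0.4091 -0.2604 -0.0324] turn 0.07599808246211737
```

Units first: shifts go in shares of 62.5 mm and turns go in shares of 4 rad. So -0.052 m is -0.832, -0.045 m is -0.72.

```bash
echo '[{"dx": -0.72,"dy": -0.448,"dz": -0.52},{"dx": -0.832,"dy": -0.528},{"dx": -0.832,"dy": -0.528},{"dx": -0.832,"dy": -0.528},{"dx": -0.832,"dy": -0.528}]' | python3 jog.py 1.0 20; echo '[{"dx": -0.832,"dy": -0.528},{"dx": -0.832,"dy": -0.528},{"dx": -0.832,"dy": -0.544,"spin": 0.019},{}]' | python3 jog.py
python3 - <<'E'
from h import *
import cv2
go([.499,.2995,.139])
i=camera_info("wrist");print(i)
cv2.imwrite("pics/w1.png",read_camera("wrist")[:,:,::-1])
E
```

```text
time: 0.72
tool_pos: [0.3737, 0.4343, 0.2354]
tcp_rot: [-0.392, -3.117, 0.001]
wrist_force: [0.0, 1.2, -0.2]
width: 0.996
grip_force: 0.0
time: 1.23
tool_pos: [0.5015, 0.2969, 0.2353]
tcp_rot: [0.521, 3.098, -0.002]
wrist_force: [-1.4, 0.6, -0.1]
width: 0.997
grip_force: 0.0
t 1.23 tcp [0.5015 0.2969 0.2353] tilt [-0.0001 -0.0014 -1.    ] F [1.5028 0.0729 0.0538] w 0.997 g 0.0
d tool [0.0033 0.0018 0.0963] turn -0.006175919555924336
{'intrinsics': array([[325.1923,   0.    , 281.9598],
       [  0.    , 325.1923, 207.712 ],
       [  0.    ,   0.    ,   1.    ]]), 'extrinsics': array([[ 0.3279,  0.8954,  0.3012,  0.4243],
       [ 0.9447, -0.31  , -0.107 ,  0.3245],
       [-0.0024,  0.3196, -0.9476,  0.4064],
       [ 0.    ,  0.    ,  0.    ,  1.    ]])}
```

View pics/w1.png

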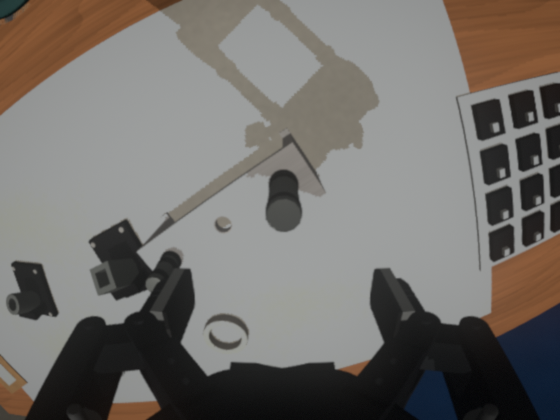

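The wrist view shows the handle top at (284,214), the middle hole at (224,224), and the driver between the open fingers. I'll check those positions with the fisheye model.

```bash
cat >> h.py <<'E'
def wray(uv,i=None):
    i=i or camera_info("wrist");K=np.array(i["intrinsics"]);T=np.array(i["extrinsics"])
    v=np.array([(uv[0]-K[0,2])/K[0,0],(uv[1]-K[1,2])/K[1,1]]);r=np.linalg.norm(v)+1e-12
    return T[:3,3],T[:3,:3]@np.r_[v/r*np.sin(r),np.cos(r)]
def wplane(uv,z,i=None):
    o,d=wray(uv,i);return o+d*(z-o[2])/d[2]
E
python3 - <<'E'
from h import *
import cv2
im=cv2.imread("pics/w1.png");g=cv2.cvtColor(im,6)
for y in (206,214,222): print(g[y,258:312])
for p in((284,214),): print(wplane(p,.1905),wplane((284,171),.106))
print("mid",wplane((224,224),.1),"mouth",wplane((15,305),.0705))
E
```

```text
[158 157 157 157 158 157 153 134  97  62  56  64  73  78  78  79  79  79
  79  79  79  79  79  79  79  79  79  79  79  79  79  79  78  79  78  79
  78  78  74  69  60  55  73 119 149 157 157 157 157 157 157 157 157 158]
[157 158 158 158 158 157 150 122  85  73  76  77  77  77  77  78  77  77
  77  77  78  77  77  77  77  78  77  77  77  77  77  77  78  77  77  77
  77  77  77  77  77  75  74  93 130 152 157 158 157 158 158 158 157 158]
[158 157 158 158 158 158 158 157 152 133 103  84  79  77  76  76  76  76
  77  77  76  76  76  76  77  76  76  77  76  76  76  76  76  76  76  76
  76  76  76  76  78  97 131 152 157 157 158 158 157 157 158 158 158 158]
[0.4962 0.3018 0.1905] [0.4842 0.3063 0.106 ]
mid [0.5173 0.2301 0.1   ] mouth [ 0.547  -0.2062  0.0705]
```

```bash
python3 -c "
from h import *
go([.4975,.3005,.139])"; echo '[{"dx": 0.08,"dy": 0.0352,"dz": 0.736},{"dz": 0.8},{}]' | python3 jog.py; echo '[{},{},{},{}]' | python3 jog.py 0.0 20; python3 -c "
from h import *
go([.4975,.3005,.139])"
```

```text
t 1.27 tcp [0.5    0.2988 0.2352] tilt [-0.0013 -0.0003 -1.    ] F [0.3501 0.3156 0.5216] w 0.998 g 0.0
d tool [0.0028 0.0009 0.0962] turn -0.0037715068730996837
time: 1.65
tool_pos: [0.49, 0.3033, 0.1348]
tcp_rot: [-0.506, -3.091, 0.01]
wrist_force: [-0.2, 1.0, 0.5]
width: 1.0
grip_force: 0.0
time: 2.15
tool_pos: [0.4962, 0.3043, 0.1418]
tcp_rot: [0.511, 3.098, 0.001]
wrist_force: [-1.2, -1.5, 5.6]
width: 0.299
grip_force: 19.2
t 2.15 tcp [0.4962 0.3043 0.1418] tilt [ 0.0024  0.0005 -1.    ] F [ 0.6288 -1.7561 -5.5543] w 0.299 g 19.2
d tool [-0.0025 -0.0032  0.0028] turn 5.0018669400131444e-05
```

Converted, -0.03 m is -0.48.

```bash
echo '[{"dz": -0.48},{"dz": -0.48},{}]' | python3 jog.py; echo '[{"dx": 0.192},{"dx": 0.192},{"dx": 0.192}]' | python3 jog.py; python3 -c "
from h import *
go([.4975,.3005,.139])"
```

```text
time: 2.52
tool_pos: [0.4972, 0.3053, 0.203]
tcp_rot: [0.511, 3.095, 0.006]
wrist_force: [-0.1, -0.3, -1.1]
width: 0.298
grip_force: 19.8
time: 2.9
tool_pos: [0.4594, 0.3154, 0.1983]
tcp_rot: [-0.51, -3.098, 0.003]
wrist_force: [1.2, -1.4, -0.7]
width: 0.297
grip_force: 19.7
t 2.9 tcp [0.4594 0.3154 0.1983] tilt [-0.002  -0.0017 -1.    ] F [-1.6374 -0.9477  0.6821] w 0.297 g 19.7
d tool [-0.041  -0.0017  0.0593] turn 0.0002600074949989928
```

Converted, 0.012 m is 0.192.

```bash
echo '[{"dx": 0.192},{"dx": 0.192},{}]' | python3 jog.py
python3 - <<'E'
from h import *
import cv2
go([.4975,.3005,.139])
im=read_camera("side")[:,:,::-1]
w=read_camera("wrist")[:,:,::-1]
a=cv2.resize(im[60:200,150:337],(533,400),interpolation=cv2.INTER_CUBIC)
b=cv2.resize(w[120:320,180:313],(266,400),interpolation=cv2.INTER_CUBIC)
cv2.imwrite("pics/p1.png",cv2.convertScaleAbs(np.hstack([a,b]),alpha=1.6,beta=10))
E
```

```text
time: 3.28
tool_pos: [0.4374, 0.3239, 0.2001]
tcp_rot: [-0.509, -3.1, -0.0]
wrist_force: [0.5, -0.8, -0.5]
width: 0.291
grip_force: 19.8
t 3.27 tcp [0.4374 0.3239 0.2001] tilt [-0.0001  0.0002 -1.    ] F [-0.6824 -0.5807  0.539 ] w 0.291 g 19.8
d tool [-0.0645 -0.0029  0.0611] turn 0.001159139032756551
```

View pics/p1.png

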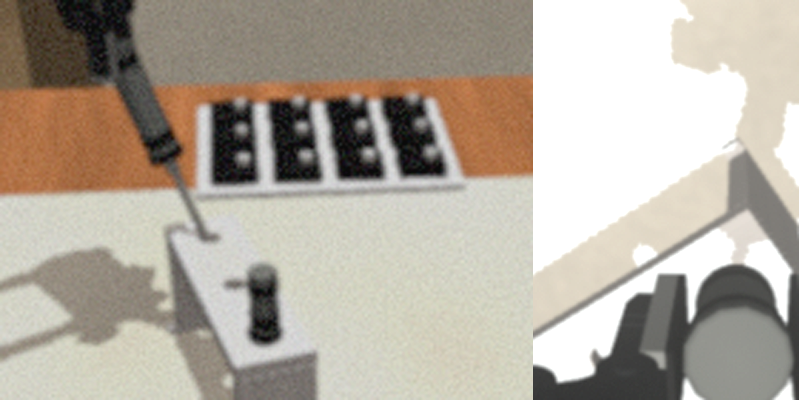

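The driver is now tilted about 25° in the grip, with its tip still in the hole. I'll grip harder, lift it out, and measure the tip and axis.

Converted, -0.04 m is -0.64.

```bash
echo '[{},{}]' | python3 jog.py 0.0 70; echo '[{"dz": -0.64},{"dz": -0.64},{},{}]' | python3 jog.py
python3 - <<'E'
from h import *
import cv2
go([.4374,.3239,.2001])
s=read_camera("side")[:,:,::-1];t=read_camera("top")[:,:,::-1]
cv2.imwrite("pics/s2.png",s);cv2.imwrite("pics/t2.png",t)
def c(im,x,y,w=80,h=112,f=5):
    k=cv2.convertScaleAbs(cv2.resize(im[y:y+h,x:x+w],(w*f,h*f),interpolation=cv2.INTER_CUBIC),alpha=1.6,beta=10)
    for i in range(0,w,10): cv2.putText(k,str(x+i),(i*f,10),0,.3,(0,0,255),1)
    for j in range(0,h,10): cv2.putText(k,str(y+j),(0,j*f+4),0,.3,(0,0,255),1)
    return k
cv2.imwrite("pics/p2.png",np.hstack([c(s,175,45),c(t,80,220)]))
E
```

```text
time: 3.62
tool_pos: [0.4387, 0.3235, 0.2]
tcp_rot: [0.512, 3.099, 0.001]
wrist_force: [1.1, 0.7, -0.7]
width: 0.275
grip_force: 68.6
time: 4.12
tool_pos: [0.438, 0.3233, 0.279]
tcp_rot: [-0.511, -3.099, 0.001]
wrist_force: [-1.4, 0.8, -1.3]
width: 0.277
grip_force: 69.0
t 4.12 tcp [0.438  0.3233 0.279 ] tilt [-0.001  -0.0004 -1.    ] F [1.5605 0.3163 1.2815] w 0.277 g 69.0
d tool [0.0007 0.0005 0.0789] turn -0.0001947227897447501
```

View pics/p2.png

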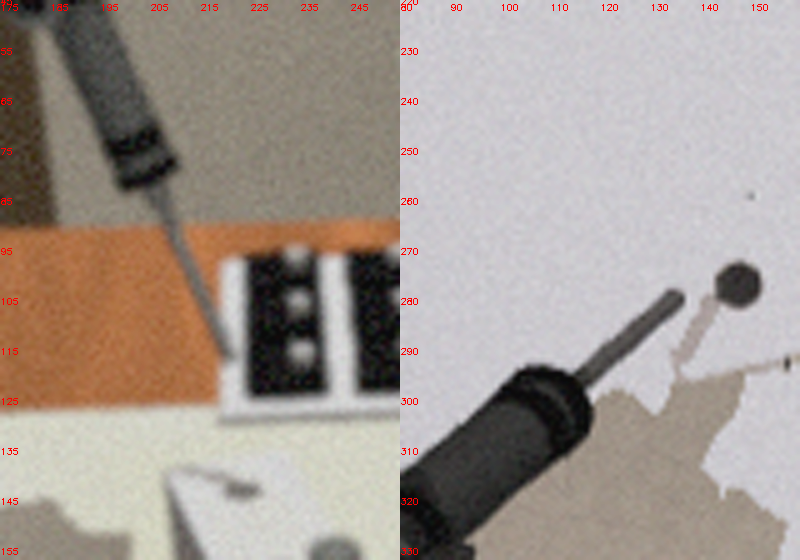

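The tip is at (220.4,116) in the side view and (135.2,279) in the top view. The collar underside is at about (204.6,82) side and (114,297.4) top. The empty hole is at (147.2,276.6) in the top view.

Run:
```python
from h import *
tip,e=tri((135.2,279),(220.4,116));col,e2=tri((114,297.4),(204.6,82))
s=telemetry.read_state();M=R.from_rotvec(s["tcp_rot"])
print(tip,e,col,e2,np.linalg.norm(tip-col))
v=M.inv().apply(tip-col);print("axis tool",v/np.linalg.norm(v),"tilt deg",np.degrees(np.arctan2(-v[0],v[2])),np.degrees(np.arctan2(v[1],v[2])))
print("tip rel TCP",M.inv().apply(tip-s["tool_pos"]))
print("hole",plane("top",(147.2,276.6),.1), plane("side",(222.6,142.2),.1))
```

```text
[0.4991 0.299  0.1682] 0.0036552521863883643 [0.4742 0.3043 0.2436] 0.007755859657271637 0.07953539537145353
axis tool [-0.3198  0.0401  0.9466] tilt deg 18.665193537771444 2.4248031504278473
tip rel TCP [-0.0663 -0.0025  0.1095]
hole [0.5009 0.3001 0.1   ] [0.4971 0.304  0.1   ]
```

Converted, -0.055 m is -0.88, -0.035 m is -0.56.

```bash
echo '[{"dz": -0.56},{"dy": -0.88},{"dy": -0.88},{"dy": -0.88},{"dy": -0.88}]' | python3 jog.py ; python3 -c "
from h import *
go([.4677,-.1829,.271])"
```

```text
time: 4.85
tool_pos: [0.3662, 0.1135, 0.3131]
tcp_rot: [-0.509, -3.098, 0.002]
wrist_force: [0.4, -0.8, -1.5]
width: 0.274
grip_force: 69.2
t 4.85 tcp [0.3662 0.1135 0.3131] tilt [-0.0025 -0.001  -1.    ] F [-0.612  -0.5834  1.5306] w 0.274 g 69.2
d tool [-0.1912 -0.2483  0.0421] turn 0.0008812735577661268
```

Converted, -0.048 m is -0.768, -0.038 m is -0.608.

```bash
echo '[{"dx": -0.608,"dy": -0.768},{"dx": -0.608,"dy": -0.768},{"dx": -0.608,"dy": -0.768},{"dx": -0.608,"dy": -0.768},{"dx": -0.608,"dy": -0.768}]' | python3 jog.py; echo '[{"dy": -0.08,"dz": 0.672},{},{}]' | python3 jog.py;  python3 - <<'E'
from h import *
import cv2
go([.4677,-.1829,.218])
s=read_camera("side")[:,:,::-1];t=read_camera("top")[:,:,::-1]
cv2.imwrite("pics/s3.png",s);cv2.imwrite("pics/t3.png",t)
def c(im,x,y,w=80,h=112,f=5):
    k=cv2.convertScaleAbs(cv2.resize(im[y:y+h,x:x+w],(w*f,h*f),interpolation=cv2.INTER_CUBIC),alpha=1.6,beta=10)
    for i in range(0,w,10): cv2.putText(k,str(x+i),(i*f,10),0,.3,(0,0,255),1)
    for j in range(0,h,10): cv2.putText(k,str(y+j),(0,j*f+4),0,.3,(0,0,255),1)
    return k
cv2.imwrite("pics/p3.png",np.hstack([c(s,210,260),c(t,370,210)]))
E
```

```text
time: 5.48
tool_pos: [0.4702, -0.1749, 0.3132]
tcp_rot: [-0.512, -3.097, -0.002]
wrist_force: [0.2, 0.3, -0.5]
width: 0.28
grip_force: 69.2
time: 5.85
tool_pos: [0.4688, -0.1773, 0.2728]
tcp_rot: [-0.51, -3.099, -0.001]
wrist_force: [0.1, 0.5, 0.0]
width: 0.275
grip_force: 69.3
t 5.85 tcp [ 0.4688 -0.1773  0.2728] tilt [-0.0009  0.0007 -1.    ] F [ 0.063   0.5101 -0.0267] w 0.275 g 69.3
d tool [-0.0009 -0.0057  0.0548] turn 0.0005091502954481797
```

View pics/p3.png

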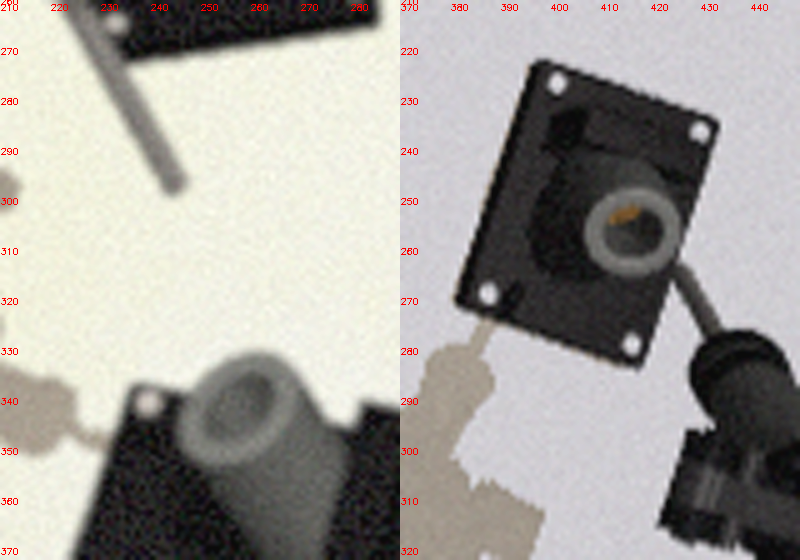

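The side view has the tip at (244.2,296.6) and the mouth at (257.2,341.4). The top view has the tip at (425.2,263.2) and the mouth at (416,255.8). The blade looks parallel to the barrel, so I'll compute the offset.

Run:
```python
from h import *
tip,e=tri((425.2,263.2),(244.2,296.6));m,e2=tri((416,255.8),(257.2,341.4))
s=telemetry.read_state();M=R.from_rotvec(s["tcp_rot"])
o=M.inv().apply(tip-s["tool_pos"]);print("tip",tip,e,"mouth",m,e2,"tip rel TCP",o, "ang",np.degrees(np.arctan2(-o[0],o[2]+.0187)))
d=M.inv().apply(m-tip);print("tip->mouth tool",d,"angle",np.degrees(np.arctan2(-d[0],d[2])))
```

```text
tip [ 0.5308 -0.1979  0.1575] 0.005923026688007421 mouth [ 0.5439 -0.2096  0.0722] 0.003650718328355477 tip rel TCP [-0.0641  0.0001  0.1171] ang 25.258168815530468
tip->mouth tool [-0.0159 -0.0069  0.0854] angle 10.577235733997062
```

Converted, 0.035 m is 0.56, -0.0075 m is -0.12.

```bash
echo '[{"dx": -0.12,"dy": -0.112,"dz": 0.56},{"dz": 0.48},{},{}]' | python3 jog.py;  python3 - <<'E'
from h import *
import cv2
go([.4677,-.1829,.218])
s=read_camera("side")[:,:,::-1];t=read_camera("top")[:,:,::-1]
cv2.imwrite("pics/s4.png",s);cv2.imwrite("pics/t4.png",t)
def c(im,x,y,w=50,h=70,f=8):
    k=cv2.convertScaleAbs(cv2.resize(im[y:y+h,x:x+w],(w*f,h*f),interpolation=cv2.INTER_CUBIC),alpha=1.6,beta=10)
    for i in range(0,w,10): cv2.putText(k,str(x+i),(i*f,10),0,.3,(0,0,255),1)
    for j in range(0,h,10): cv2.putText(k,str(y+j),(0,j*f+4),0,.3,(0,0,255),1)
    return k
cv2.imwrite("pics/p4.png",np.hstack([c(s,230,300),c(t,390,225)]))
E
```

```text
time: 6.45
tool_pos: [0.4751, -0.1869, 0.2101]
tcp_rot: [0.509, 3.097, -0.001]
wrist_force: [0.4, -1.0, -1.6]
width: 0.275
grip_force: 69.3
t 6.45 tcp [ 0.4751 -0.1869  0.2101] tilt [ 0.0029 -0.0013 -1.    ] F [-0.7014 -0.8237  1.6147] w 0.275 g 69.3
d tool [ 0.0083  0.0015 -0.0079] turn 0.0009691119884367438
```

View pics/p4.png

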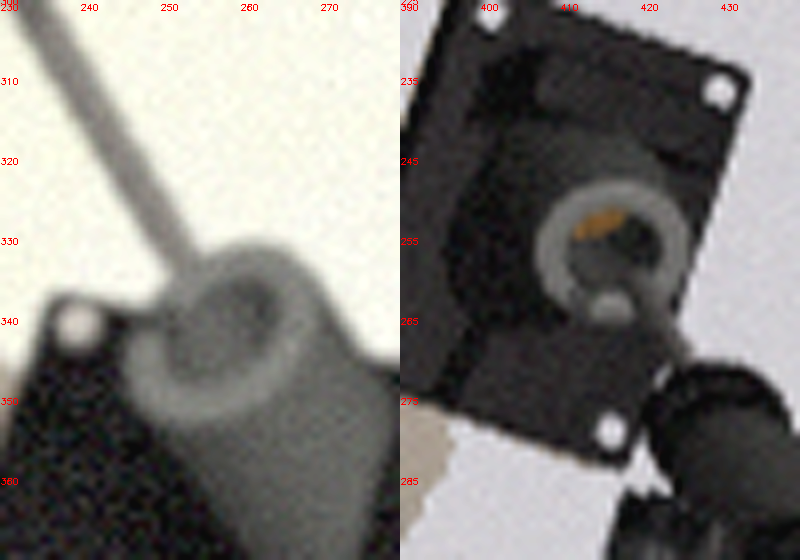

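The side view shows the blade line running through the mouth centre (257,340). In the top view the tip is at about (416.1,262) and the mouth at (416.4,256.7). To check the sideways error, I'll project the expected blade and bore into both views.

Run:
```python
from h import *
def proj(n,P):
    i=camera_info(n);T=np.linalg.inv(i["extrinsics"]);c=T[:3,:3]@P+T[:3,3];c=np.array(i["intrinsics"])@c;return c[:2]/c[2]
s=telemetry.read_state();M=R.from_rotvec(s["tcp_rot"]);g=s["tool_pos"]+M.apply([0,0,-.0187])
for a in (25,27):
    a=np.radians(a);ax=M.apply([-np.sin(a),0,np.cos(a)])
    for L in (.1445,.11,.06): print(np.degrees(a),L,g+ax*L,"top",proj("top",g+ax*L),"side",proj("side",g+ax*L))
m=np.array([.5439,-.2096,.0705]);u=-M.apply([-np.sin(.436),0,np.cos(.436)])
print("u",u)
for k in(0,.02,-.03,-.06):print("bore",k,"top",proj("top",m+u*k),"side",proj("side",m+u*k))
```

```text
25.0 0.1445 [ 0.5336 -0.207   0.0984] top [419.2148 262.4432] side [250.5047 329.3836]
25.0 0.11 [ 0.5197 -0.2023  0.1296] top [422.4603 270.7092] side [239.0347 313.3274]
25.0 0.06 [ 0.4995 -0.1954  0.1748] top [427.6929 284.036 ] side [221.0254 288.1172]
27.0 0.1445 [ 0.5379 -0.2085  0.1006] top [420.3464 260.1678] side [253.6652 329.0542]
27.0 0.11 [ 0.5229 -0.2034  0.1313] top [423.3645 268.9188] side [241.4822 313.0205]
27.0 0.06 [ 0.5013 -0.1961  0.1758] top [428.2241 283.0097] side [222.3935 287.8984]
u [-0.4034  0.1369  0.9047]
bore 0 top [415.6996 256.7182] side [258.551  342.0128]
bore 0.02 top [417.3992 261.1164] side [252.3347 333.3294]
bore -0.03 top [413.2924 250.4888] side [267.4737 354.4768]
bore -0.06 top [411.0411 244.6628] side [275.9467 366.3125]
```

Run:
```python
from h import *
import cv2
G=lambda f:cv2.GaussianBlur(cv2.cvtColor(cv2.imread(f"pics/{f}.png"),6),(3,3),0).astype(int)
def line(a,b,box,th=14):
    x0,y0,x1,y1=box;m=(abs(G(a)-G(b))[y0:y1,x0:x1]>th).astype(np.uint8)
    n,l,st,_=cv2.connectedComponentsWithStats(m);k=1+st[1:,4].argmax();ys,xs=np.nonzero(l==k)
    f=cv2.fitLine(np.c_[xs+x0,ys+y0].astype(np.float32),cv2.DIST_L2,0,.01,.01).ravel();print(a,f,len(xs),xs.min()+x0,xs.max()+x0,ys.min()+y0,ys.max()+y0);return f,(l==k)
ft,mt=line("t3","t0",(420,258,436,275));fs,ms=line("s3","s0",(222,272,250,302))
for r in mt: print("".join(".#"[int(v)] for v in r))
def pn(n,f):
    o,d=ray(n,f[2:]);_,e=ray(n,f[2:]+8*f[:2]);v=np.cross(d,e);return o,v/np.linalg.norm(v)
o1,n1=pn("top",ft);o2,n2=pn("side",fs);a=np.cross(n1,n2);a/=np.linalg.norm(a);a*=-np.sign(a[2])
P=np.linalg.lstsq(np.array([n1,n2,[0,0,1]]),[n1@o1,n2@o2,.16],rcond=None)[0]
s=telemetry.read_state();M=R.from_rotvec(s["tcp_rot"]).inv();v=M.apply(a);print("axis tool",v,"pt at z=.16",P,"rel TCP(t3)",M.apply(P-np.array([.4688,-.1773,.2728])))
d=abs(G("t4")-G("t0"))[250:275,405:432]
for r in d: print("".join(f"{v:4d}" for v in r))
```

```text
[ WARN:0@0.030] global loadsave.cpp:275 findDecoder imread_('pics/t0.png'): can't open/read file: check file path/integrity
Traceback (most recent call last):
cv2.error: OpenCV(4.12.0) /io/opencv/modules/imgproc/src/color.cpp:199: error: (-215:Assertion failed) !_src.empty() in function 'cvtColor'
```

```bash
cp pics/top0.png pics/t0.png; cp pics/side0.png pics/s0.png
cat > ax.py <<'E'
from h import *
import cv2
G=lambda f:cv2.GaussianBlur(cv2.cvtColor(cv2.imread(f"pics/{f}.png"),6),(3,3),0).astype(int)
def line(a,b,box,th=14):
    x0,y0,x1,y1=box;m=(abs(G(a)-G(b))[y0:y1,x0:x1]>th).astype(np.uint8)
    n,l,st,_=cv2.connectedComponentsWithStats(m);k=1+st[1:,4].argmax();ys,xs=np.nonzero(l==k)
    f=cv2.fitLine(np.c_[xs+x0,ys+y0].astype(np.float32),cv2.DIST_L2,0,.01,.01).ravel();print(a,f,len(xs),xs.min()+x0,xs.max()+x0,ys.min()+y0,ys.max()+y0);return f,(l==k)
def pn(n,f):
    o,d=ray(n,f[2:]);_,e=ray(n,f[2:]+8*f[:2]);v=np.cross(d,e);return o,v/np.linalg.norm(v)
E
python3 - <<'E'
from ax import *
ft,mt=line("t3","t0",(420,258,436,275));fs,ms=line("s3","s0",(222,272,250,302))
for r in mt: print("".join(".#"[int(v)] for v in r))
o1,n1=pn("top",ft);o2,n2=pn("side",fs);a=np.cross(n1,n2);a/=np.linalg.norm(a);a*=-np.sign(a[2])
P=np.linalg.lstsq(np.array([n1,n2,[0,0,1]]),[n1@o1,n2@o2,.16],rcond=None)[0]
s=telemetry.read_state();M=R.from_rotvec(s["tcp_rot"]).inv();v=M.apply(a);print("axis tool",v,"pt at z=.16",P,"rel TCP(t3)",M.apply(P-np.array([.4688,-.1773,.2728])))
d=abs(G("t4")-G("t0"))[252:272,408:430]
for r in d: print("".join(f"{v:4d}" for v in r))
E
```

```text
t3 [  0.5159   0.8566 428.1538 268.5   ] 78 424 434 262 274
s3 [  0.7299  -0.6836 234.2628 287.2646] 567 222 249 272 301
................
................
................
................
.....###........
....#####.......
....#####.......
....######......
....######......
....#######.....
.....######.....
.....#######....
......#######...
.......######...
.......#######..
........######..
........#######.
axis tool [ 0.5522 -0.7735  0.311 ] pt at z=.16 [ 0.4664 -0.2364  0.16  ] rel TCP(t3) [-0.0162 -0.0567  0.1129]
   2   3   4   3   2   3   2   0   1   2   3   2   2   2   3   3   3   2   3   3   3   3
   3   4   4   2   1   3   2   1   1   3   4   2   2   1   2   4   3   4   5   4   3   4
   5   3   3   2   0   2   4   3   1   3   4   1   3   1   2   4   5   5   4   3   2   3
   3   2   2   1   1   2   3   3   2   1   1   1   0   1   2   4   6   5   3   2   3   4
   3   2   2   2   3   2   3   4   4   3   2   2   2   1   2   3   4   4   3   4   4   5
   3   3   2   1   2   4   4   3   4   6   5   4   4   2   1   2   4   4   5   5   6   5
   2   3   2   1   0   2   4   3   4   4   6
[... 501 characters left out ...]
1   4   8   7   0   3   3   5   0   8   7   2  15  17   7   3   5   6   5   4
   0   0   2   2   1   0   0   0   3   3   2   1   3   8  15  12   2   2   5   6   5   5
   0   1   3   3   3   3   1   1   1   2   1   1   1   4   8   2  23  18   0   5   6   5
   0   1   3   3   3   4   2   2   2   1   1   2   1   0   1  17  45  41  14   3   7   5
   1   1   2   2   3   3   2   2   3   1   1   2   0   1   6  35  65  60  30   6   0   1
   1   1   1   2   2   3   1   2   2   1   1   1   1   1  18  55  79  73  52  33  26  24
   1   1   1   1   3   3   0   0   0   0   0   2   2   3  24  63  89  89  82  76  71  68
   1   1   0   1   3   2   0   0   2   3   2   0   0   3  23  66  99 106 107 107 104 102
```

What looked like a tip highlight is only a lit strip between shadows. The difference image puts the tip at about (419.5,260), which matches the prediction for a 25° tilt. It sits about 31 mm above the mouth and roughly 3 mm off in tool x. I'll correct that and go in along the axis.

Units first: shifts go in shares of 62.5 mm and turns go in shares of 4 rad. So 0.00725 m is 0.116, -0.0034 m is -0.0544.

```bash
echo '[{"dx": -0.0224,"dz": 0.116},{"dx": -0.0544,"dz": 0.116},{"dx": -0.0544,"dz": 0.116},{}]' | python3 jog.py; python3 -c "
from h import *
go([.4677,-.1829,.218])";echo '[{"dx": -0.0544,"dz": 0.116},{"dx": -0.0544,"dz": 0.116},{},{}]' | python3 jog.py
python3 - <<'E'
from h import *
import cv2
for k in range(3):go([.4677,-.1829,.218]);s=read_camera("side")[:,:,::-1]
t=read_camera("top")[:,:,::-1]
def c(im,x,y,w=50,h=70,f=8):
    k=cv2.convertScaleAbs(cv2.resize(im[y:y+h,x:x+w],(w*f,h*f),interpolation=cv2.INTER_CUBIC),alpha=1.6,beta=10)
    return k
cv2.imwrite("pics/p5.png",np.hstack([c(s,230,300),c(t,390,225)]))
E
```

```text
time: 7.05
tool_pos: [0.4811, -0.1894, 0.1848]
tcp_rot: [-0.511, -3.098, -0.001]
wrist_force: [0.3, -0.4, -0.6]
width: 0.275
grip_force: 69.3
t 7.05 tcp [ 0.4811 -0.1894  0.1848] tilt [-0.0021  0.0009 -1.    ] F [-0.3754 -0.2518  0.5776] w 0.275 g 69.3
d tool [ 0.0149  0.0018 -0.0331] turn -1.8258744088228696e-05
time: 7.55
tool_pos: [0.4881, -0.1918, 0.1716]
tcp_rot: [-0.511, -3.1, -0.0]
wrist_force: [0.2, -0.8, -1.2]
width: 0.274
grip_force: 69.3
t 7.55 tcp [ 0.4881 -0.1918  0.1716] tilt [-0.0002  0.0001 -1.    ] F [-0.4777 -0.6616  1.1799] w 0.274 g 69.3
d tool [ 0.0222  0.0019 -0.0464] turn 1.1972313591623873e-05
t 7.6 tcp [ 0.4882 -0.1918  0.1718] tilt [ 0.0002 -0.0001 -1.    ] F [0.1579 0.3731 1.3994] w 0.276 g 69.3
d tool [ 0.0222  0.0019 -0.0462] turn -3.615572211179696e-05
t 7.65 tcp [ 0.4882 -0.1919  0.1719] tilt [ 0.0004 -0.0002 -1.    ] F [ 0.7054 -0.022   0.9642] w 0.277 g 69.3
d tool [ 0.0223  0.0019 -0.0461] turn -2.9330169931007788e-05
```

View pics/p5.png

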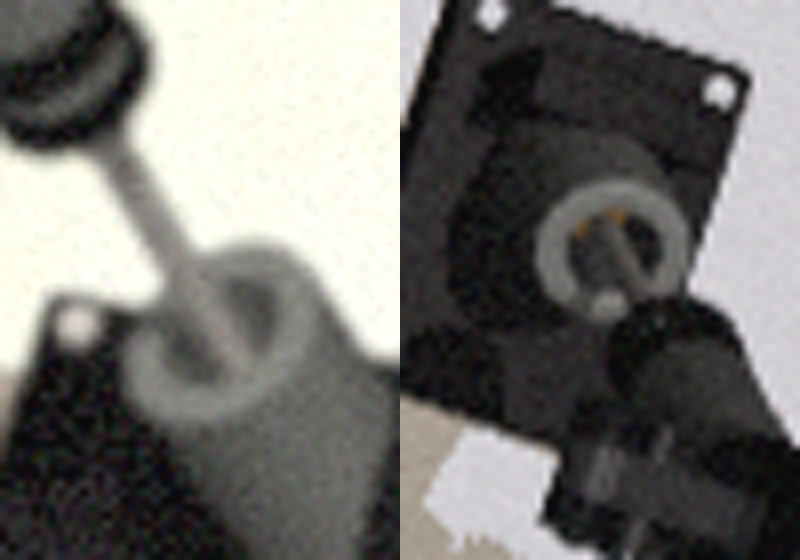

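The blade is inside the bore and centred: it runs through the mouth ellipse in both views. Now I'll feel for the seat.

```bash
cat > f.py <<'E'
from h import *
F=[]
for k in range(6):
    F.append(toworld(telemetry.read_state()["wrist_force"]));read_camera("top")
s=telemetry.read_state();print("t",round(s["time"],2),"F tool",np.mean(F,0),"along axis",np.mean(F,0)@[-.4226,0,.906],"tcp",s["tool_pos"],"g",s["grip_force"])
E
python3 f.py; echo '[{"dx": -0.0272,"dz": 0.0576},{"dx": -0.0208,"dz": 0.0432},{}]' | python3 jog.py>/dev/null; python3 f.py;for i in 1; do echo '[{"dx": -0.0208,"dz": 0.0432},{}]' | python3 jog.py>/dev/null; python3 f.py; echo '[{"dx": -0.0208,"dz": 0.0432},{}]' | python3 jog.py >/dev/null;python3 f.py; done
```

```text
t 8.05 F tool [0.0975 0.2797 0.8385] along axis 0.7184450274122887 tcp [ 0.4881 -0.1918  0.1717] g 69.32421684265137
t 8.72 F tool [ 0.3295 -0.251   0.4233] along axis 0.24423103848080546 tcp [ 0.491  -0.1928  0.1654] g 69.32339429855347
t 9.28 F tool [-0.3754 -0.1245  0.5818] along axis 0.685724848957914 tcp [ 0.4922 -0.1932  0.1627] g 69.32368040084839
t 9.82 F tool [-0.012  -0.4011  0.148 ] along axis 0.13918787720062537 tcp [ 0.4934 -0.1936  0.16  ] g 69.31519389152527
```

Converted, 0.0023 m is 0.0368, -0.0011 m is -0.0176.

```bash
echo '[{"dx": -0.0176,"dz": 0.0368},{}]' | python3 jog.py>/dev/null; python3 f.py; echo '[{"dx": -0.0176,"dz": 0.0368},{}]' | python3 jog.py >/dev/null;python3 f.py
```

```text
t 10.38 F tool [ 0.753  -0.0606 -1.8112] along axis -1.9591973089518737 tcp [ 0.4945 -0.194   0.1578] g 69.35522675514221
t 10.93 F tool [ 1.7261  0.0181 -3.4158] along axis -3.8241684084551713 tcp [ 0.4955 -0.1943  0.1555] g 69.41526174545288
```

Converted, 0.0023 m is 0.0368, -0.0011 m is -0.0176.

```bash
echo '[{"dx": -0.0176,"dz": 0.0368},{}]' | python3 jog.py>/dev/null; python3 f.py
```

```text
t 11.47 F tool [ 2.5545  0.2249 -5.3546] along axis -5.930740782554012 tcp [ 0.4966 -0.1947  0.1533] g 69.5912504196167
```

The seat is felt. The force rises about 2 N per 2.5 mm and is now about 6.5 N, and it has held for more than 1 s beyond 4 N. I'll draw the blade out along the axis.

Converted, -0.0136 m is -0.2176, -0.0091 m is -0.1456.

```bash
echo '[{"dx": 0.0672,"dz": -0.1456},{"dx": 0.0672,"dz": -0.1456},{"dx": 0.0672,"dz": -0.1456},{"dx": 0.0672,"dz": -0.1456},{"dx": 0.1024,"dz": -0.2176}]' | python3 jog.py; echo '[{"dx": 0.136,"dz": -0.2896},{"dx": 0.136,"dz": -0.48},{"dz": -0.8},{"dz": -0.48},{}]' | python3 jog.py; python3 -c "
from h import *
go([.4387,.3235,.29])"
```

```text
time: 12.1
tool_pos: [0.4739, -0.1869, 0.2034]
tcp_rot: [-0.511, -3.099, -0.0]
wrist_force: [-0.3, 1.1, -1.0]
width: 0.276
grip_force: 69.5
time: 12.72
tool_pos: [0.4598, -0.1824, 0.3357]
tcp_rot: [0.51, 3.092, -0.003]
wrist_force: [-0.4, 0.4, -0.9]
width: 0.278
grip_force: 69.5
t 12.72 tcp [ 0.4598 -0.1824  0.3357] tilt [ 0.007  -0.0033 -1.    ] F [0.5203 0.2929 0.8804] w 0.278 g 69.5
d tool [0.1827 0.4724 0.0439] turn 1.196682416360062e-05
```

Converted, 0.0525 m is 0.84, 0.0203 m is 0.3248.

```bash
echo '[{"dx": 0.3248,"dy": 0.84},{"dx": 0.3248,"dy": 0.84},{"dx": 0.3248,"dy": 0.84},{"dx": 0.3248,"dy": 0.84},{"dx": 0.3248,"dy": 0.84}]' | python3 jog.py>/dev/null; echo '[{"dx": 0.3248,"dy": 0.84},{"dx": 0.3248,"dy": 0.84},{"dx": 0.3248,"dy": 0.84},{"dx": 0.3248,"dy": 0.84},{}]' | python3 jog.py; echo '[{},{}]' | python3 jog.py>/dev/null; python3 -c "
from h import *
go([.4385,.3234,.222])"
```

```text
time: 13.98
tool_pos: [0.4353, 0.3272, 0.3288]
tcp_rot: [-0.503, -3.098, 0.003]
wrist_force: [-0.0, -1.2, -1.0]
width: 0.277
grip_force: 69.4
t 14.22 tcp [0.437  0.323  0.3307] tilt [-0.0005 -0.0008 -1.    ] F [ 0.0419 -0.5075  0.9159] w 0.277 g 69.4
d tool [-0.0013  0.0009  0.1087] turn -0.001401749603991087
```

Converted, 0.053 m is 0.848, 0.05 m is 0.8.

```bash
echo '[{"dx": -0.0208,"dy": 0.0144,"dz": 0.8},{"dz": 0.848},{},{}]' | python3 jog.py>/dev/null
python3 - <<'E'
from h import *
import cv2
go([.4385,.3234,.2])
s=read_camera("side")[:,:,::-1];t=read_camera("top")[:,:,::-1]
cv2.imwrite("pics/s6.png",s);cv2.imwrite("pics/t6.png",t)
def c(im,x,y,w=50,h=70,f=8):
    k=cv2.convertScaleAbs(cv2.resize(im[y:y+h,x:x+w],(w*f,h*f),interpolation=cv2.INTER_CUBIC),alpha=1.6,beta=10)
    for i in range(0,w,10): cv2.putText(k,str(x+i),(i*f,10),0,.3,(0,0,255),1)
    for j in range(0,h,10): cv2.putText(k,str(y+j),(0,j*f+4),0,.3,(0,0,255),1)
    return k
cv2.imwrite("pics/p6.png",np.hstack([c(s,195,95),c(t,110,245)]))
E
```

```text
t 14.72 tcp [0.4398 0.3247 0.2303] tilt [ 0.0022  0.0014 -1.    ] F [-1.3145  0.5075  0.4895] w 0.278 g 69.5
d tool [ 0.0009 -0.0017  0.0303] turn -0.00125127342569753
```

View pics/p6.png

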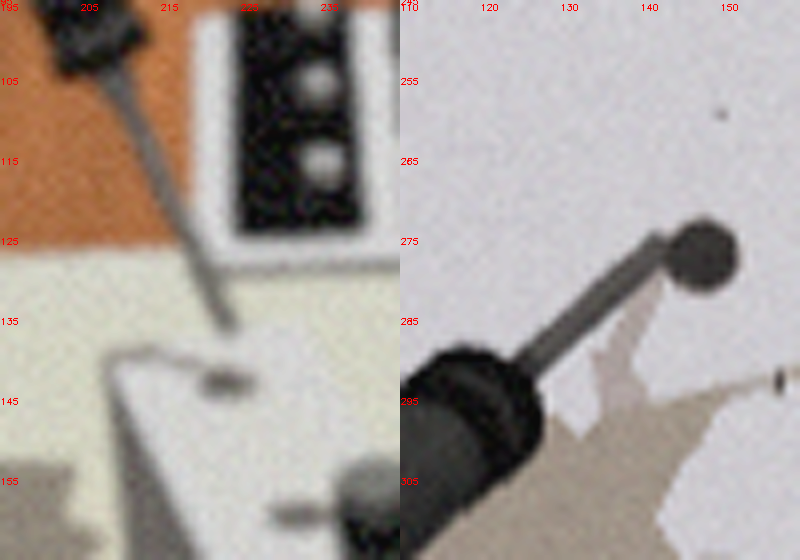

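The side view has the tip at (223.1,135.6) above the hole at (222.9,142.5). The top view has the tip at (142,274.6) and the hole at (147.4,276.5).

Run:
```python
from h import *
go([.4385,.3234,.2])
M=R.from_rotvec(telemetry.read_state()["tcp_rot"]).inv()
T=tri((142,274.6),(223.1,135.6));H=tri((147.4,276.5),(222.9,142.5));print(T,H,"d",M.apply(H[0]-T[0]))
for z in(.115,.119):print(M.apply(plane("top",(147.4,276.5),.1)-plane("top",(142,274.6),z)),M.apply(plane("side",(222.9,142.5),.1)-plane("side",(223.1,135.6),z)))
```

```text
t 14.82 tcp [0.4406 0.3257 0.2318] tilt [ 0.0049  0.0032 -1.    ] F [0.0959 0.1455 1.0242] w 0.277 g 69.5
d tool [ 0.0014 -0.003   0.0318] turn -0.000708417789312854
(array([0.5025, 0.3046, 0.1166]), np.float64(0.006023743149858127)) (array([0.4996, 0.2992, 0.1018]), np.float64(0.003343845766515854)) d [ 0.0011 -0.0061  0.0147]
[ 0.0024 -0.0065  0.015 ] [-0.0001 -0.0055  0.015 ]
[ 0.003  -0.0054  0.019 ] [0.0025 0.0013 0.019 ]
```

Converted, 0.006 m is 0.096, -0.004 m is -0.064.

```bash
echo '[{"dx": 0.024,"dy": -0.064},{},{"dz": 0.096},{"dz": 0.096},{}]' | python3 jog.py; python3 f.py;  echo '[{"dz": 0.064},{"dz": 0.064},{"dz": 0.064},{}]' | python3 jog.py; python3 f.py
```

```text
time: 15.45
tool_pos: [0.4352, 0.3211, 0.2148]
tcp_rot: [-0.511, -3.098, 0.002]
wrist_force: [0.0, 0.2, -1.3]
width: 0.275
grip_force: 69.5
t 15.75 F tool [-0.0155  0.253   0.8288] along axis 0.7574722641103495 tcp [0.436  0.3216 0.2163] g 69.50206518173218
time: 16.25
tool_pos: [0.4358, 0.3213, 0.2036]
tcp_rot: [-0.511, -3.099, 0.001]
wrist_force: [1.3, -0.4, -0.7]
width: 0.279
grip_force: 69.4
t 16.55 F tool [-0.7586  0.224   1.0096] along axis 1.235249595542508 tcp [0.436  0.3215 0.2043] g 69.41403150558472
```

Converted, 0.006 m is 0.096, -0.003 m is -0.048.

```bash
echo '[{"dx": -0.048,"dy": 0.016,"dz": 0.096},{},{}]' | python3 jog.py 0.0 20; python3 f.py; echo '[{"dx": -0.16,"dz": 0.016},{"dx": -0.16,"dz": 0.016},{"dx": -0.16,"dz": 0.016},{}]' | python3 jog.py; python3 f.py
```

```text
time: 16.92
tool_pos: [0.439, 0.3214, 0.1979]
tcp_rot: [-0.511, -3.099, 0.001]
wrist_force: [0.8, -0.8, -0.5]
width: 0.279
grip_force: 69.5
t 17.23 F tool [-0.4912 -0.3168  0.6671] along axis 0.8119508179324106 tcp [0.4391 0.3215 0.1982] g 69.46974992752075
time: 17.73
tool_pos: [0.4678, 0.3114, 0.1942]
tcp_rot: [-0.513, -3.098, 0.001]
wrist_force: [-2.0, 0.3, -3.0]
width: 0.276
grip_force: 69.1
t 18.02 F tool [ 2.4364 -0.2769  2.9061] along axis 1.6033222535958274 tcp [0.4671 0.3117 0.1949] g 69.11706447601318
```

Converted, -0.01 m is -0.16, -0.004 m is -0.064.

```bash
echo '[{"dx": -0.16},{"dx": -0.16},{"dx": -0.16},{"dx": -0.064},{}]' | python3 jog.py; python3 f.py
python3 - <<'E'
from h import *
import cv2
from ax import *
cv2.imwrite("pics/s7.png",read_camera("side")[:,:,::-1]);cv2.imwrite("pics/t7.png",read_camera("top")[:,:,::-1])
g=G("s7")[80:150,205:240]
for y in range(0,70,3): print(80+y," ".join(f"{v:3d}" for v in g[y]))
E
```

```text
time: 18.65
tool_pos: [0.5002, 0.301, 0.1953]
tcp_rot: [0.512, 3.099, 0.001]
wrist_force: [-3.4, 1.0, -0.0]
width: 0.278
grip_force: 67.7
t 18.95 F tool [ 3.1431  0.2376 -0.4589] along axis -1.7440584370135355 tcp [0.4996 0.3011 0.1952] g 67.7174162864685
80  80  80  79  76  68  52  31  18  10   7   8  12  21  32  39  38  33  26  25  28  37  56  71  77  77  78  79  79  77  76  76  77  77  77  77
83  79  78  79  79  73  57  35  18  10   7   7  10  17  28  37  40  38  36  35  34  38  52  68  76  78  79  80  80  79  78  78  78  79  78  78
86  78  79  79  78  74  62  42  21   8   5   7  10  15  24  34  37  33  28  24  23  29  48  66  75  78  78  78  77  77  78  77  76  78  79  78
89  78  78  78  78  75  67  49  25   9   7   8   7   9  20  34  39  32  19  10  12  27  48  65  74  75  74  74  74  75  75  76  75  74  75  76
92  73  74  73  73  74  71  61  48  37  31  28  25  26  31  37  39  35  29  24  23  29  44  58  66  67  67  68  69  70  70  68  68  69  71  72
95  73  73  74  73  74  76  77  76  71  62  49  38  35  36  35  33  32  30  29  27  27  30  34  39  41  43  54  72  87  91  81  6
[... 1904 characters left out ...]
 120 119 117 114 111 109 107 106 103 100  98  96  92  86  74  59  54  62  75  84  90  94 100 109 117 122 125 125 125 125 126
140 124 120 108  95  88  86  85  85  85  84  83  83  83  83  82  80  77  74  68  57  50  57  73  93 110 120 125 126 125 126 126 125 125 125 125
143 124 120 107  88  76  77  82  83  84  84  84  87  91  90  85  78  72  68  66  66  67  77  93 109 121 126 126 125 126 126 127 127 126 125 125
146 125 124 116  96  73  64  70  78  82  84  88  97 111 121 125 124 122 121 121 122 123 124 125 125 125 126 126 126 126 127 127 126 126 126 126
149 118 117 111  97  78  64  62  73  90 105 115 121 125 126 126 126 126 126 126 127 126 125 125 126 125 124 126 127 127 126 126 126 126 126 125
```

Converted, 0.01 m is 0.16, 0.008 m is 0.128.

```bash
echo '[{"dx": 0.032,"dz": 0.16},{"dz": 0.16},{"dz": 0.16},{"dz": 0.128},{}]' | python3 jog.py; python3 f.py
```

```text
time: 19.68
tool_pos: [0.4973, 0.3011, 0.1557]
tcp_rot: [-0.511, -3.099, 0.002]
wrist_force: [-0.9, -0.3, -1.8]
width: 0.277
grip_force: 67.5
t 19.98 F tool [ 1.128  -0.0423  1.4477] along axis 0.8349101170094804 tcp [0.4978 0.3016 0.1573] g 67.51224517822266
```

Good. Neck next.

Converted, 0.004 m is 0.064, 0.003 m is 0.048.

```bash
echo '[{"dz": 0.064},{"dz": 0.064},{"dz": 0.048},{}]' | python3 jog.py; python3 f.py
```

```text
time: 20.48
tool_pos: [0.5004, 0.3024, 0.1535]
tcp_rot: [0.51, 3.094, 0.005]
wrist_force: [-7.7, -5.3, 25.9]
width: 0.276
grip_force: 71.2
t 20.77 F tool [  5.7798  -7.3146 -26.6889] along axis -26.622653408255665 tcp [0.5004 0.3024 0.1535] g 71.12237691879272
```

Converted, -0.011 m is -0.176, 0.002 m is 0.032.

```bash
echo '[{"dz": -0.176},{"dx": 0.032,"dy": -0.048},{"dz": 0.064},{"dz": 0.048},{}]' | python3 jog.py; python3 f.py;echo '[{"dz": 0.032},{"dz": 0.032},{}]' | python3 jog.py; python3 f.py
```

```text
time: 21.4
tool_pos: [0.4967, 0.2999, 0.1533]
tcp_rot: [0.51, 3.096, 0.003]
wrist_force: [-3.3, -2.0, 15.5]
width: 0.276
grip_force: 69.7
t 21.7 F tool [  2.6504  -3.0291 -15.591 ] along axis -15.245447378906295 tcp [0.4966 0.2999 0.1533] g 69.72425580024719
time: 22.08
tool_pos: [0.4943, 0.2991, 0.1446]
tcp_rot: [-0.511, -3.098, 0.002]
wrist_force: [-0.0, 1.2, -1.2]
width: 0.278
grip_force: 67.5
t 22.38 F tool [0.5864 0.4753 1.4467] along axis 1.0629087804559327 tcp [0.4946 0.2992 0.1456] g 67.50850439071655
```

The neck slipped into the hole. Now I'll seat the collar.

Converted, 0.0025 m is 0.04.

```bash
echo '[{"dz": 0.04},{},{}]' | python3 jog.py; python3 f.py
```

```text
time: 22.75
tool_pos: [0.495, 0.2995, 0.1436]
tcp_rot: [0.511, 3.1, 0.0]
wrist_force: [-0.8, 0.8, -0.7]
width: 0.277
grip_force: 67.5
t 23.05 F tool [0.8583 0.7046 1.4672] along axis 0.9665972630104227 tcp [0.4949 0.2995 0.1436] g 67.48371005058289
```

Converted, 0.0015 m is 0.024.

```bash
echo '[{"dz": 0.024},{},{}]' | python3 jog.py>/dev/null; python3 f.py;echo '[{"dz": 0.016},{},{}]' | python3 jog.py>/dev/null; python3 f.py
```

```text
t 23.73 F tool [ 1.3601 -0.9289 -5.5509] along axis -5.603933077607564 tcp [0.4955 0.2994 0.1434] g 68.30918669700623
t 24.4 F tool [ 1.1133 -2.2776 -8.8093] along axis -8.45174384932734 tcp [0.4959 0.2994 0.1432] g 68.74013900756836
```

The collar is on the rack at z 0.143, against 0.142 when I grasped it. I'll release and retreat straight up.

Converted, -0.001 m is -0.016.

```bash
echo '[{"dz": -0.016},{},{},{},{}]' | python3 jog.py 0.6 20; echo '[{"dz": -0.32},{"dz": -0.64},{"dz": -0.96},{"dx": 0.8,"dz": -0.48},{"dx": 0.96}]' | python3 jog.py 1.0; echo '[{"dx": 0.48,"dy": 0.8},{"dy": 0.96},{},{}]' | python3 jog.py;python3 - <<'E'
from h import *
from ax import *
cv2.imwrite("pics/s8.png",read_camera("side")[:,:,::-1]);cv2.imwrite("pics/t8.png",read_camera("top")[:,:,::-1])
go([.4955,.2994,.2])
for n,(x0,y0,x1,y1) in(("s",(205,95,235,150)),("t",(118,265,160,292))):
    for k in "08":
        m=(G(n+k)[y0:y1,x0:x1]<75);ys,xs=np.nonzero(m);print(n,k,m.sum(),xs.mean()+x0,ys.mean()+y0)
    print("diff",(abs(G(n+"8")-G(n+"0"))[y0:y1,x0:x1]>25).sum())
    d=abs(G(n+"8")-G(n+"0"))[{"s":slice(150,420),"t":slice(120,290)}[n],{"s":slice(215,420),"t":slice(200,450)}[n]];print("rest",(d>25).sum())
E
```

```text
time: 25.02
tool_pos: [0.4949, 0.2994, 0.1419]
tcp_rot: [-0.511, -3.1, 0.0]
wrist_force: [0.5, -0.4, 0.2]
width: 0.6
grip_force: 0.0
time: 25.65
tool_pos: [0.3923, 0.3364, 0.2982]
tcp_rot: [0.514, 3.093, 0.011]
wrist_force: [0.5, 1.0, -0.6]
width: 0.998
grip_force: 0.0
time: 26.15
tool_pos: [0.3976, 0.4484, 0.2929]
tcp_rot: [0.51, 3.1, -0.0]
wrist_force: [-0.7, -0.3, 0.0]
width: 1.0
grip_force: 0.0
t 26.25 tcp [0.3978 0.4476 0.2932] tilt [ 0.0008  0.0004 -1.    ] F [-0.38    0.3485  0.1795] w 0.996 g 0.0
d tool [-0.1402 -0.109   0.0932] turn -0.0007778777213651722
s 0 995 220.356783919598 116.98894472361809
s 8 967 220.8841778697001 117.45501551189246
diff 115
rest 0
t 0 326 142.4355828220859 278.15337423312883
t 8 328 143.28658536585365 276.4603658536585
diff 191
rest 0
```

Run:
```python
from ax import *
for n,(x0,y0,x1,y1),rows in(("s",(205,95,235,150),(112,120,128,136,140)),):
    for k in "08":
        g=G(n+k)
        print(k,[(r,round(float(np.average(np.arange(x0,x1),weights=np.clip(80-g[r,x0:x1],0,None))),2)) for r in rows])
for k in "08":
    g=G("t"+k);print(k,[(c,round(float(np.average(np.arange(262,296),weights=np.clip(140-g[262:296,c],0,None))),2)) for c in (126,130,134,138,142,146,150)])
    m=(g[262:296,115:165]<140);xs=np.nonzero(m.any(0))[0]+115;print(xs.min(),xs.max())
```

```text
0 [(112, 223.41), (120, 224.15), (128, 221.5), (136, 222.02), (140, 222.1)]
8 [(112, 223.98), (120, 224.64), (128, 222.98), (136, 223.5), (140, 223.54)]
0 [(126, 279.6), (130, 279.36), (134, 278.94), (138, 278.82), (142, 278.42), (146, 277.97), (150, 277.89)]
115 164
8 [(126, 278.58), (130, 278.34), (134, 278.15), (138, 277.64), (142, 277.38), (146, 276.93), (150, 276.67)]
115 164
```

The driver is standing upright, shifted evenly by about 2–3 mm (the play in the hole). Nothing else changed. Handing in.

```bash
python3 -c "
from workcell import bot, telemetry, read_camera, camera_info
print(bot.finish_job())"
```

```text
the job is handed in; nothing more can be done
None
```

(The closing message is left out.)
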